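# Show a helper which pot goes where

## Task

Show a helper what to put away: with the fingertips a couple of centimetres above it and centred, point down at the lid of the ink pot that stands alone on the robot's table outside the wooden rack and stay there for two seconds, then point in the same way at the rack's one empty hole, and finish with the fingertips still pointing there. Touch nothing, and lift or shift nothing. On the way keep the hand well above the pots that are already in the rack, so that none of them seems to be meant.

Things in the scene. Friction and masses are not known exactly. Their poses are not given: they have to be found in the camera images.
- rack: Fixed wooden pot rack: a flat block 150 mm (its x) by 220 mm (its y) and 36 mm high, with six round through holes 50 mm wide in two rows of three, at x = -35 and +35 mm and y = -70, 0 and +70 mm in its frame. Origin: centre of its underside, on the table. Five holes hold a pot, one is empty.
- gap_mouth (a point): Centre of the mouth of the one empty hole of the rack, level with the rack's top, 36 mm above the table. Which hole is empty varies. The lids of the pots in the next holes are 70 mm away, centre to centre, and stand 15 mm higher than this point.
- stray_pot: The stray ink pot: upright round screw-lid pot, 44 mm across, 51 mm tall, black lid. It looks just like the five in the rack, but stands alone on the table, to the right of the rack. (The group of three similar pots on the separate worktop beyond the far edge of the table is not meant.) Origin: centre of its underside, on the table; z up. Loose, weighs under 150 g.
- stray_lid (a point): Centre of the top of the stray pot's lid, 51 mm above the table. Other clutter on the table within reach (mug, pouch, tape roll, spoon, small bottle) is at most 95 mm tall and stands at least 60 mm from this pot's centre.
- rack_pot_1: One of the five ink pots already in the rack: like the stray pot (44 mm across, 51 mm tall), standing on the table through a hole of the rack, so that its lid stands 15 mm above the rack's top. Origin: centre of its underside. Which hole it has varies.
- rack_pot_2: One of the five ink pots already in the rack: like the stray pot (44 mm across, 51 mm tall), standing on the table through a hole of the rack, so that its lid stands 15 mm above the rack's top. Origin: centre of its underside. Which hole it has varies.
- rack_pot_3: One of the five ink pots already in the rack: like the stray pot (44 mm across, 51 mm tall), standing on the table through a hole of the rack, so that its lid stands 15 mm above the rack's top. Origin: centre of its underside. Which hole it has varies.
- rack_pot_4: One of the five ink pots already in the rack: like the stray pot (44 mm across, 51 mm tall), standing on the table through a hole of the rack, so that its lid stands 15 mm above the rack's top. Origin: centre of its underside. Which hole it has varies.
- rack_pot_5: One of the five ink pots already in the rack: like the stray pot (44 mm across, 51 mm tall), standing on the table through a hole of the rack, so that its lid stands 15 mm above the rack's top. Origin: centre of its underside. Which hole it has varies.
- clip_jar: A clip-top glass jar, 66 mm across and 94 mm tall, round orange rim; a bystander that stands behind the stray pot. Origin: centre of its underside, on the table.
Not all that is in view belongs to the job. Leave any orange or turquoise look-alike of the rack_pot_1 alone.

How it is judged:
By the outcome, as a careful person would: the job done as asked, in the order asked, and still so for the second after the job is handed in, with the robot touching nothing.
It also fails if it takes over 35 s, if anything falls off the work surface, if the arm or the gripper's body presses on something with over 40 N, if the wrist force passes 120 N, or if a joint passes its speed limit or range.

## Robot

A 6-joint arm with a two-finger parallel gripper is mounted at the origin on the work surface; the furniture and walls round the work are solid. World frame = base frame: x ahead of the robot, y to its left, z up, the work surface at z = 0. Lengths are in m, angles in rad, forces in N, time in s.
With the tool pointing down it reaches from about 0.3 to 0.775 m from the base axis. Payload 14.6 kg.
Tool frame: the origin (TCP) lies between the finger pads; the fingertips stand 8 mm ahead of it and the grasp point (between the pads) lies 11 mm behind it; z points along the fingers, y is the direction in which the jaws open and shut (so a half turn about z gives the same grasp; the last joint's range is limited). The gripper opens to 94 mm and grips with 3 to 60 N. Pads are 16 mm wide; open, the fingers measure 119 mm over their backs; the gripper's body (75 mm by 177 mm) begins 78 mm behind the grasp point.
Start: joints at [-1.298, 0.3, 1.521, -0, 1.321, -0.067], TCP at [0.183, -0.519, 0.213] pointing down, gripper open.
Joint ranges: [-3.03, 3.03], [-0.79, 2.21], [0.23, 2.52], [-1.04, 4.18], [0, 3.07], [-2.55, 2.55]. Speed limits (rad/s): [2.22, 2.22, 2.57, 3.14, 3.14, 3.14].

## Interface

Orientations are given as [roll, pitch, yaw] about the fixed x, y, z axes, in that order (R = Rz(yaw) Ry(pitch) Rx(roll)).
In Python, from station import ctrl, viewer, workorder gives the robot as it stands.
- The arm moves only by the tool play_rows, never from a script. Its argument "commands" is a list of rows, each an object of numbers: "dx", "dy", "dz": the shift along the tool's x, y, z in m; "ax", "ay", "az": the turn, a rotation vector about the tool's x, y, z in degrees. In form: [{"dx": .., "dy": .., "dz": .., "ax": .., "ay": .., "az": ..}, ...]. A call has exactly 5 rows; each row shifts and turns the pose as measured when the row begins, along the tool's axes as they then stand; what a row does not reach is not made up. A row lasts 1/12 s, in which the tool goes at most 41.7 mm and 7.16 degrees, less where a joint would pass 70% of its speed; a pose out of reach is approached as far as the arm can. A call with a gripper value outside its range is refused whole. "claw" is the opening, from 0 (shut) to 1 (fully open), set as the call begins (left out, the last holds). The fingers move at their own pace and stop on an object; "squeeze" is the grip in N (left out, the last holds). Time passes only in rows, so rows that do not move let the fingers close, or fill a call up. It gives the time, the measured TCP pose, the force and the opening at its end, in the units of the state.
- ctrl.get_obs(): the state, without advancing time (a new reading comes with each control period).
- viewer.camera(name): name is "side" or "top"; returns the picture (420x560x3 uint8, red, green, blue); there is no depth.
- viewer.camera_model(name): a dict with "K" (3x3 intrinsics, pixels), "dist_coeffs" ([k1, k2, p1, p2, k3] as OpenCV has them; the pictures are not rectified), "pose" (4x4, takes a point from camera to world coordinates). Camera axes: x right, y down, z forward; pixel columns grow to the right and rows downward; lengths in m; the calibration is good to about 2 mm. A picture is of the moment at which its call begins. camera_model takes no time and is no camera call.
- workorder.hand_in(): hands the job in, once; it reports no verdict.
The state is a dict: "time_s": time; "qpos": joint angles; "joint_vel": joint speeds; "tau": joint torques, N m; "ee_pos": TCP position; "eef_rot": TCP orientation; "force": force on the tool from outside, world axes, zero at the start; "moment": the same for the moment, N m; "grip_width": finger opening in m.
Only numpy, scipy, OpenCV 4.12 (cv2) and the standard library are available. Lean on these libraries where they do the work, as an engineer would, in place of code of your own. Each camera call takes 0.05 s, during which the arm holds its last target. There are 200 camera calls.

## Working session

There is one attempt and no reset: what is moved stays moved. The work goes in short steps, Python scripts to look and compute and a tool call to move; the robot and the scene stay as the last step left them, time stands still between calls to the robot, and variables do not carry over. Pictures are saved under pics/ and viewed, about 8 in all and at most 12, crops included, and the job is handed in when it is done.

Besides the shell and the picture viewer there is one more tool, called after "Request:" as a command line: name --argument value ..., lists and objects as JSON in quotes. play_rows: Moves the arm, as the interface text tells. Its arguments: {"type":"object","properties":{"commands":{"type":"array","items":{"type":"object","properties":{"dx":{"type":"number"},"dy":{"type":"number"},"dz":{"type":"number"},"ax":{"type":"number"},"ay":{"type":"number"},"az":{"type":"number"}}}},"claw":{"type":"number"},"squeeze":{"type":"number"}},"required":["commands"]}

```bash
mkdir -p pics
python3 - <<'E'
from station import ctrl, viewer
import cv2, numpy as np
for n in("top","side"):
    im=viewer.camera(n); cv2.imwrite(f"pics/{n}0.png",im[...,::-1])
    m=viewer.camera_model(n); print(n,np.round(m["K"],1).tolist(),np.round(m["dist_coeffs"],3),np.round(m["pose"],3).tolist())
o=ctrl.get_obs();print({k:np.round(v,3) for k,v in o.items()})
E
```

```text
top [[542.1, 0.0, 273.4], [0.0, 542.1, 210.6], [0.0, 0.0, 1.0]] [-0.104  0.     0.     0.     0.   ] [[0.016, -0.995, 0.103, 0.429], [-1.0, -0.017, -0.013, 0.03], [0.014, -0.102, -0.995, 1.164], [0.0, 0.0, 0.0, 1.0]]
side [[543.8, 0.0, 276.5], [0.0, 543.8, 202.7], [0.0, 0.0, 1.0]] [-0.068  0.     0.     0.     0.   ] [[0.976, -0.11, 0.188, 0.364], [-0.217, -0.418, 0.882, -0.89], [-0.018, -0.902, -0.432, 0.499], [0.0, 0.0, 0.0, 1.0]]
{'time_s': np.float64(0.1), 'qpos': array([-1.298,  0.3  ,  1.521, -0.   ,  1.321, -0.067]), 'joint_vel': array([ 0.001, -0.   , -0.001,  0.001, -0.002,  0.   ]), 'tau': array([ 1.0000e-03, -5.3264e+01, -3.5328e+01,  7.1000e-02,  2.3000e-02,
       -0.0000e+00]), 'ee_pos': array([ 0.183, -0.518,  0.213]), 'eef_rot': array([-3.141, -0.   ,  0.34 ]), 'force': array([ 0.004, -0.74 , -0.058]), 'moment': array([-0.014, -0.045, -0.025]), 'grip_width': np.float64(0.094)}
```

View pics/top0.png

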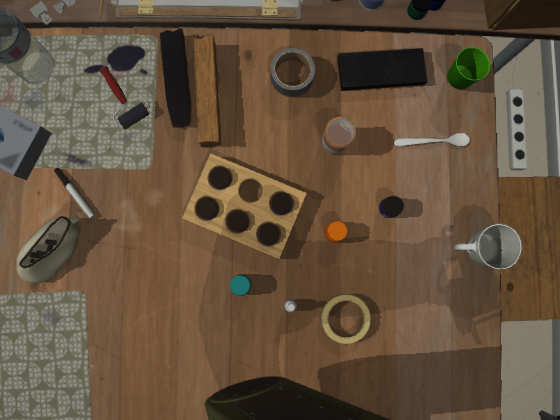

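View pics/side0.png

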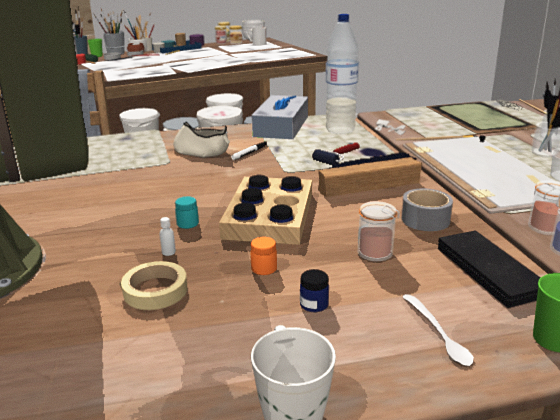

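Candidates in the top view: the black lid alone at (391,206), which is right of the rack and fits the description. Look-alikes to reject are the orange pot (337,231), the teal pot (240,285), the five rack lids and the clip jar (339,134). The empty hole shows wood inside at (251,190).

```bash
cat > h.py <<'E'
from station import ctrl, viewer
import cv2, numpy as np
M={n:viewer.camera_model(n) for n in("top","side")}
def ray(n,uv):
    m=M[n];K=np.array(m["K"]);d=np.array(m["dist_coeffs"]);P=np.array(m["pose"])
    p=cv2.undistortPoints(np.array([[uv]],float),K,d)[0,0]
    return P[:3,3],P[:3,:3]@np.r_[p,1]
def cast(n,uv,z):
    o,r=ray(n,uv);return o+r*(z-o[2])/r[2]
def proj(n,X):
    m=M[n];P=np.linalg.inv(np.array(m["pose"]))
    return cv2.projectPoints(np.array([X],float),cv2.Rodrigues(P[:3,:3])[0],P[:3,3],np.array(m["K"]),np.array(m["dist_coeffs"]))[0][0,0]
def ell(im,c,r,thr):
    """dark blobs near c: centre of fitted ellipse"""
    x,y=c;g=im[y-r:y+r,x-r:x+r].max(2).astype(np.uint8)
    mk=(g<thr).astype(np.uint8)
    cs,_=cv2.findContours(mk,cv2.RETR_EXTERNAL,cv2.CHAIN_APPROX_NONE)
    k=max(cs,key=cv2.contourArea);e=cv2.fitEllipse(k)
    return (e[0][0]+x-r,e[0][1]+y-r),e[1],cv2.contourArea(k)
E
python3 - <<'E'
from h import *
im=cv2.imread("pics/top0.png")[...,::-1];sd=cv2.imread("pics/side0.png")[...,::-1]
pts=[]
for c in[(220,177),(281,202),(207,208),(237,220),(268,233),(391,206)]:
    for t in(30,45):
        uv,ax,a=ell(im,c,18,t);X=cast("top",uv,.051);print(c,t,np.round(uv,1),np.round(ax,1),a,np.round(X,4))
    pts.append(cast("top",ell(im,c,18,30)[0],.051)[:2])
# rack fit: order of grid in image: row A 220,(251),281 ; row B 207,237,268
G=np.array([[-1,.5],[1,.5],[-1,-.5],[0,-.5],[1,-.5]])*.07
P=np.array(pts[:5]);
# rigid fit (allow reflection by U sign): world vs grid
g=G-G.mean(0);p=P-P.mean(0);u,s,v=np.linalg.svd(g.T@p);R=(u@v)
print("res mm",np.round((g@R-p)*1e3,1),"scale",s.sum()/(g**2).sum())
gap=P.mean(0)+(np.array([0,.035])-G.mean(0))@R
print("gap fit",gap,"direct",cast("top",(251,190),.036))
d=P[1]-P[0];print("row dir deg",np.degrees(np.arctan2(d[1],d[0])))
L=pts[5]
for nm,X in(("gap",[*gap,.036]),("lid",[*L,.051])):print(nm,X,"top",proj("top",X),"side",proj("side",X))
for c in [(314,278)]:
    for t in(30,40):
        uv,ax,a=ell(sd,c,20,t);print("side lid",uv,ax,cast("side",uv,.051))
A=cv2.resize(im[140:270,170:430],None,fx=3,fy=3,interpolation=cv2.INTER_CUBIC)
B=cv2.resize(sd[165:325,210:350],None,fx=2,fy=2,interpolation=cv2.INTER_CUBIC)
def mark(I,q,o,f):cv2.circle(I,tuple(int(round(v)) for v in (np.array(q)-o+.5)*f),2,(255,0,0),-1)
A=A.copy()
C=np.zeros((A.shape[0]+B.shape[0]*0,780,3),np.uint8)
for X in([*gap,.036],[*L,.051]):mark(A,proj("top",X),(170,140),3);mark(B,proj("side",X),(210,165),2)
C=np.zeros((590,780,3),np.uint8);A2=cv2.resize(A,(500,250));C[:250,:500]=A2;C[260:580,:280]=B
B2=cv2.resize(B,(480,549))
C[:]=0;C[:549,300:780]=B2;C[:300,:300]=A[60:360,530:780].copy() if False else cv2.resize(A[60:360,480:780],(300,300));C[300:590,:300]=A[0:290,90:390]
cv2.imwrite("pics/crop1.png",C[...,::-1])
E
```

```text
Traceback (most recent call last):
  File "h.py", line 18, in ell
    k=max(cs,key=cv2.contourArea);e=cv2.fitEllipse(k)
ValueError: max() iterable argument is empty
```

Run:
```python
from h import *
im=cv2.imread("pics/top0.png")[...,::-1];sd=cv2.imread("pics/side0.png")[...,::-1]
print(im[177,205:236].max(1),im[206,376:408].tolist())
print(sd[260:312:3,314].tolist())
T=50
P=[]
for c in[(220,177),(281,202),(207,208),(237,220),(268,233),(391,206)]:
    for t in(40,50,60):
        try:uv,ax,a=ell(im,c,18,t)
        except Exception as e:print(c,t,"none");continue
        X=cast("top",uv,.051);print(c,t,np.round(uv,1),np.round(ax,1),a,np.round(X,4))
        if t==T:P.append(X[:2])
L=P.pop();P=np.array(P)
G=np.array([[-1,.5],[1,.5],[-1,-.5],[0,-.5],[1,-.5]])*.07
g=G-G.mean(0);p=P-P.mean(0);u,s,v=np.linalg.svd(g.T@p);R=u@v
print("res mm",np.round((g@R-p)*1e3,1).tolist(),"scale",s.sum()/(g**2).sum())
gap=P.mean(0)+(np.array([0,.035])-G.mean(0))@R
print("gap fit",gap,"direct",cast("top",(251,190),.036))
for nm,X in(("gap",[*gap,.036]),("lid",[*L,.051])):print(nm,X,"top",proj("top",X),"side",proj("side",X))
for t in(40,50,60):
    try:uv,ax,a=ell(sd,(314,278),20,t);print("side lid",t,uv,ax,cast("side",uv,.051))
    except Exception:pass
def crop(n,I,x,y,r,size,X):
    C=cv2.resize(I[y-r:y+r,x-r:x+r],(size,size),interpolation=cv2.INTER_CUBIC)
    q=(proj(n,X)-[x-r,y-r]+.5)*size/(2*r);cv2.drawMarker(C,tuple(int(i) for i in q),(255,0,0),0,9);return C
Xs=[[*gap,.036],[*L,.051]]
rows=[np.hstack([crop("top",im,251,190,30,290,Xs[0]),crop("top",im,391,206,30,290,Xs[1])]),np.hstack([crop("side",sd,288,205,30,290,Xs[0]),crop("side",sd,314,285,30,290,Xs[1])])]
cv2.imwrite("pics/crop1.png",np.vstack(rows)[...,::-1])
```

```text
[172 174 137  88  53  37  36  35  37  36  36  36  35  35  36  35  37  37
  36  36  36  35  36  36  31  31  45  80 116 114 116] [[125, 90, 61], [125, 93, 63], [96, 72, 54], [44, 37, 43], [26, 25, 43], [26, 24, 46], [26, 25, 44], [27, 22, 31], [27, 22, 18], [28, 24, 21], [29, 23, 21], [26, 21, 19], [29, 24, 22], [28, 24, 22], [27, 23, 21], [30, 25, 22], [27, 22, 20], [27, 23, 20], [28, 22, 20], [27, 23, 20], [28, 24, 21], [27, 23, 21], [28, 23, 22], [27, 22, 19], [28, 23, 21], [27, 23, 21], [28, 24, 22], [34, 28, 23], [80, 63, 50], [84, 66, 51], [85, 68, 54], [88, 71, 56]]
[[160, 118, 88], [188, 141, 107], [196, 152, 116], [92, 70, 57], [27, 26, 29], [36, 37, 37], [34, 33, 33], [30, 28, 31], [21, 25, 26], [24, 26, 27], [13, 13, 25], [23, 31, 70], [23, 26, 66], [19, 25, 60], [198, 194, 188], [197, 191, 186], [190, 185, 176], [24, 24, 55]]
(220, 177) 40 [220.2 177.7] [19.9 21.3] 330.5 [0.6103 0.1272 0.051 ]
(220, 177) 50 [220.1 177.6] [20.6 21.9] 352.5 [0.6105 0.1274 0.051 ]
(220, 177) 60 [219.9 177.5] [21.4 22.3] 373.5 [0.6107 0.1279 0.051 ]
(281, 202) 40 [281.4 203.2] [19.6 21.2] 324.0
[... 1170 characters left out ...]
352 0.06320118 0.036     ]
gap [np.float64(0.5855553568423294), np.float64(0.06327103398919856), 0.036] top [250.9459296  190.99868923] side [285.40902716 199.90674466]
lid [np.float64(0.5563245344595236), np.float64(-0.22926031878285064), 0.051] top [391.06477547 206.51569176] side [311.5393411  273.80626217]
side lid 40 (314.03957176208496, 280.11356353759766) (20.29412841796875, 27.36282730102539) [ 0.55527348 -0.24640589  0.051     ]
side lid 50 (314.0626811981201, 280.11072731018066) (20.47504234313965, 27.686513900756836) [ 0.55530839 -0.24640707  0.051     ]
side lid 60 (315.06036376953125, 281.9926929473877) (23.308080673217773, 31.0477294921875) [ 0.55535786 -0.25149123  0.051     ]
```

View pics/crop1.png

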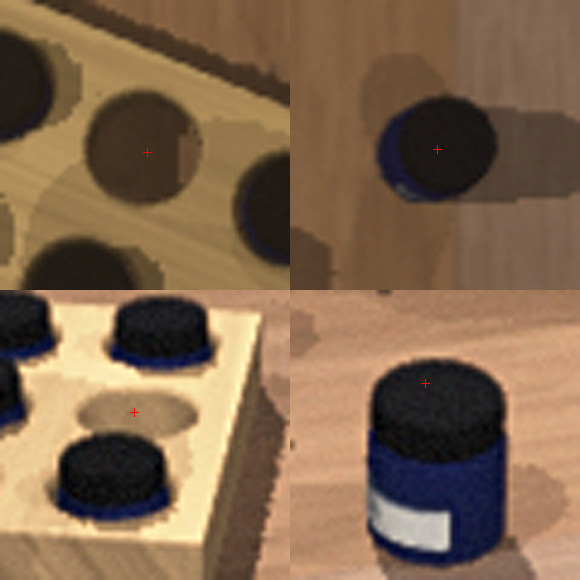

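The crop confirms it: a lone pot with a black lid and a dark blue body. Its lid centre is at about (393,206) in the top view and (314,275) in the side view. The hole is empty, centred at about (250,190). Next I close the fingers to form a pointer and cross at height.

Run:
```python
from h import *
print(cast("top",(392.9,205.8),.051),cast("side",(314.1,275.4),.051),cast("top",(250.1,190.1),.036),cast("side",(286,200.2),.036))
```

```text
[ 0.55789494 -0.23314469  0.051     ] [ 0.5588353  -0.23436022  0.051     ] [0.58742802 0.06508603 0.036     ] [0.58637604 0.06164458 0.036     ]
```

Request:
play_rows --commands '[{"dx": 0.015, "dy": -0.005}, {"dx": 0.0225, "dy": -0.007}, {"dx": 0.0225, "dy": -0.007}, {"dx": 0.0225, "dy": -0.007}, {"dx": 0.0225, "dy": -0.007}]' --claw 0

```text
validation failed for argument at $.co...
```

Request:
play_rows --commands '[{"dx": 0.015, "dy": -0.005, "dz": 0, "ax": 0, "ay": 0, "az": 0}, {"dx": 0.0225, "dy": -0.007, "dz": 0, "ax": 0, "ay": 0, "az": 0}, {"dx": 0.0225, "dy": -0.007, "dz": 0, "ax": 0, "ay": 0, "az": 0}, {"dx": 0.0225, "dy": -0.007, "dz": 0, "ax": 0, "ay": 0, "az": 0}, {"dx": 0.0225, "dy": -0.007, "dz": 0, "ax": 0, "ay": 0, "az": 0}]' --claw 0

```text
time_s: 0.52
ee_pos: [0.2708, -0.4513, 0.2109]
eef_rot: [-3.137, 0.001, 0.334]
force: [0.4, 0.4, -0.4]
grip_width: 0.0641
```

Request:
play_rows --commands '[{"dx": 0.024, "dy": -0.0075, "dz": 0, "ax": 0, "ay": 0, "az": 0}, {"dx": 0.024, "dy": -0.0075, "dz": 0, "ax": 0, "ay": 0, "az": 0}, {"dx": 0.024, "dy": -0.0075, "dz": 0, "ax": 0, "ay": 0, "az": 0}, {"dx": 0.024, "dy": -0.0075, "dz": 0, "ax": 0, "ay": 0, "az": 0}, {"dx": 0.024, "dy": -0.0075, "dz": 0, "ax": 0, "ay": 0, "az": 0}]'

```text
time_s: 0.93
ee_pos: [0.3757, -0.3718, 0.2096]
eef_rot: [-3.134, 0.002, 0.333]
force: [0.4, 0.9, 0.0]
grip_width: 0.0311
```

Request:
play_rows --commands '[{"dx": 0.024, "dy": -0.0075, "dz": 0, "ax": 0, "ay": 0, "az": 0}, {"dx": 0.024, "dy": -0.0075, "dz": 0, "ax": 0, "ay": 0, "az": 0}, {"dx": 0.024, "dy": -0.0075, "dz": 0, "ax": 0, "ay": 0, "az": 0}, {"dx": 0.024, "dy": -0.0075, "dz": 0, "ax": 0, "ay": 0, "az": 0}, {"dx": 0.015, "dy": -0.005, "dz": 0, "ax": 0, "ay": 0, "az": 0}]'

```text
time_s: 1.35
ee_pos: [0.474, -0.2968, 0.2083]
eef_rot: [-3.131, 0.003, 0.334]
force: [-0.6, -0.3, -0.1]
grip_width: 0.0005
```

Request:
play_rows --commands '[{"dx": 0.022, "dy": -0.007, "dz": 0, "ax": -0.2, "ay": 0, "az": 0}, {"dx": 0.022, "dy": -0.007, "dz": 0, "ax": -0.2, "ay": 0, "az": 0}, {"dx": 0.022, "dy": -0.007, "dz": 0, "ax": -0.2, "ay": 0, "az": 0}, {"dx": 0.022, "dy": -0.007, "dz": 0, "ax": -0.2, "ay": 0, "az": 0}, {"dx": 0.012, "dy": -0.004, "dz": 0, "ax": 0, "ay": 0, "az": 0}]'

```text
time_s: 1.77
ee_pos: [0.5618, -0.229, 0.2061]
eef_rot: [3.14, 0.005, 0.335]
force: [-0.1, -0.4, -0.4]
grip_width: 0.0003
```

Request:
play_rows --commands '[{"dx": 0, "dy": 0, "dz": 0.01, "ax": 0, "ay": 0, "az": 0}, {"dx": 0, "dy": 0, "dz": 0.015, "ax": 0, "ay": 0, "az": 0}, {"dx": 0, "dy": 0, "dz": 0.015, "ax": 0, "ay": 0, "az": 0}, {"dx": 0, "dy": 0, "dz": 0.015, "ax": 0, "ay": 0, "az": 0}, {"dx": 0, "dy": 0, "dz": 0.005, "ax": 0, "ay": 0, "az": 0}]'

```text
time_s: 2.18
ee_pos: [0.5606, -0.2293, 0.141]
eef_rot: [3.141, 0.006, 0.337]
force: [0.2, 0.1, 0.1]
grip_width: 0.0001
```

Request:
play_rows --commands '[{"dx": -0.002, "dy": 0.0015, "dz": 0.01, "ax": 0, "ay": -0.2, "az": 0}, {"dx": -0.002, "dy": 0.0015, "dz": 0.015, "ax": 0, "ay": -0.2, "az": 0}, {"dx": 0, "dy": 0, "dz": 0.015, "ax": 0, "ay": 0, "az": 0}, {"dx": 0, "dy": 0, "dz": 0.01, "ax": 0, "ay": 0, "az": 0}, {"dx": 0, "dy": 0, "dz": 0.006, "ax": 0, "ay": 0, "az": 0}]'

```text
time_s: 2.6
ee_pos: [0.5542, -0.2371, 0.0812]
eef_rot: [3.141, 0.015, 0.335]
force: [1.0, -0.2, -0.5]
grip_width: 0.0004
```

Request:
play_rows --commands '[{"dx": 0.004, "dy": -0.002, "dz": 0.001, "ax": 0, "ay": 0.7, "az": 0}, {"dx": 0, "dy": 0, "dz": 0, "ax": 0, "ay": 0, "az": 0}, {"dx": 0, "dy": 0, "dz": 0, "ax": 0, "ay": 0, "az": 0}, {"dx": 0, "dy": 0, "dz": 0, "ax": 0, "ay": 0, "az": 0}, {"dx": 0, "dy": 0, "dz": 0, "ax": 0, "ay": 0, "az": 0}]'

```text
time_s: 3.02
ee_pos: [0.5576, -0.2342, 0.0806]
eef_rot: [3.14, 0.001, 0.334]
force: [0.4, 0.3, 0.5]
grip_width: 0.0006
```

Run:
```python
from h import *
o=ctrl.get_obs();print(o["time_s"],o["ee_pos"],o["eef_rot"])
X=o["ee_pos"]
t=viewer.camera("top");s=viewer.camera("side")
f=lambda I,x,y:cv2.resize(I[y-60:y+60,x-60:x+60],(390,390),interpolation=cv2.INTER_CUBIC)
cv2.imwrite("pics/p1.png",np.hstack([f(t,391,206),f(s,314,270)])[...,::-1])
```

```text
3.0167 [ 0.55758811 -0.2342142   0.08060953] [3.14037320e+00 7.24827706e-04 3.34087227e-01]
```

View pics/p1.png

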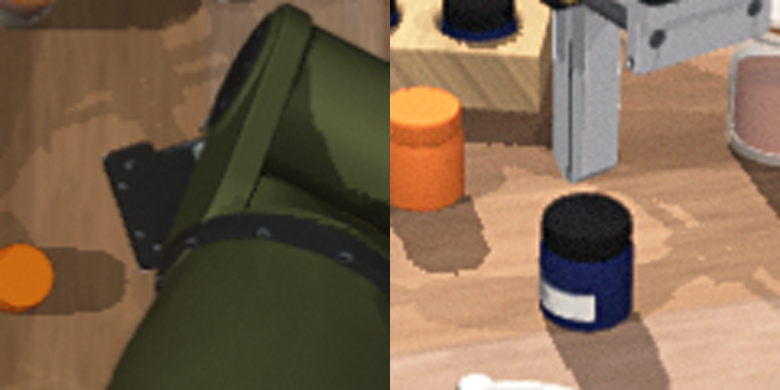

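The side crop shows the fingertips at about (585,175), directly over the lid top at (587,212), with a gap of about 2 cm. I hold here for more than two seconds.

Request:
play_rows --commands '[{"dx": 0, "dy": 0, "dz": 0, "ax": 0, "ay": 0, "az": 0}, {"dx": 0, "dy": 0, "dz": 0, "ax": 0, "ay": 0, "az": 0}, {"dx": 0, "dy": 0, "dz": 0, "ax": 0, "ay": 0, "az": 0}, {"dx": 0, "dy": 0, "dz": 0, "ax": 0, "ay": 0, "az": 0}, {"dx": 0, "dy": 0, "dz": 0, "ax": 0, "ay": 0, "az": 0}]'

```text
time_s: 3.53
ee_pos: [0.5579, -0.2343, 0.0813]
eef_rot: [3.14, 0.0, 0.334]
force: [-0.2, 0.7, -0.2]
grip_width: 0.0006
```

Request:
play_rows --commands '[{"dx": 0, "dy": 0, "dz": 0, "ax": 0, "ay": 0, "az": 0}, {"dx": 0, "dy": 0, "dz": 0, "ax": 0, "ay": 0, "az": 0}, {"dx": 0, "dy": 0, "dz": 0, "ax": 0, "ay": 0, "az": 0}, {"dx": 0, "dy": 0, "dz": 0, "ax": 0, "ay": 0, "az": 0}, {"dx": 0, "dy": 0, "dz": 0, "ax": 0, "ay": 0, "az": 0}]'

```text
time_s: 3.95
ee_pos: [0.5578, -0.2343, 0.0812]
eef_rot: [3.14, 0.0, 0.334]
force: [0.1, -0.7, -0.1]
grip_width: 0.001
```

Request:
play_rows --commands '[{"dx": 0, "dy": 0, "dz": 0, "ax": 0, "ay": 0, "az": 0}, {"dx": 0, "dy": 0, "dz": 0, "ax": 0, "ay": 0, "az": 0}, {"dx": 0, "dy": 0, "dz": 0, "ax": 0, "ay": 0, "az": 0}, {"dx": 0, "dy": 0, "dz": 0, "ax": 0, "ay": 0, "az": 0}, {"dx": 0, "dy": 0, "dz": 0, "ax": 0, "ay": 0, "az": 0}]'

```text
time_s: 4.37
ee_pos: [0.5578, -0.2343, 0.0812]
eef_rot: [3.14, 0.0, 0.334]
force: [-0.2, -0.3, -0.3]
grip_width: 0.0007
```

Request:
play_rows --commands '[{"dx": 0, "dy": 0, "dz": 0, "ax": 0, "ay": 0, "az": 0}, {"dx": 0, "dy": 0, "dz": 0, "ax": 0, "ay": 0, "az": 0}, {"dx": 0, "dy": 0, "dz": 0, "ax": 0, "ay": 0, "az": 0}, {"dx": 0, "dy": 0, "dz": 0, "ax": 0, "ay": 0, "az": 0}, {"dx": 0, "dy": 0, "dz": 0, "ax": 0, "ay": 0, "az": 0}]'

```text
time_s: 4.78
ee_pos: [0.5578, -0.2343, 0.0812]
eef_rot: [3.14, 0.0, 0.334]
force: [0.2, 1.4, 0.8]
grip_width: 0.0006
```

Request:
play_rows --commands '[{"dx": 0, "dy": 0, "dz": 0, "ax": 0, "ay": 0, "az": 0}, {"dx": 0, "dy": 0, "dz": 0, "ax": 0, "ay": 0, "az": 0}, {"dx": 0, "dy": 0, "dz": 0, "ax": 0, "ay": 0, "az": 0}, {"dx": 0, "dy": 0, "dz": 0, "ax": 0, "ay": 0, "az": 0}, {"dx": 0, "dy": 0, "dz": 0, "ax": 0, "ay": 0, "az": 0}]'

```text
time_s: 5.2
ee_pos: [0.5578, -0.2343, 0.0812]
eef_rot: [3.14, 0.0, 0.334]
force: [-0.3, 0.0, 0.1]
grip_width: 0.0007
```

Request:
play_rows --commands '[{"dx": 0, "dy": 0, "dz": 0, "ax": 0, "ay": 0, "az": 0}, {"dx": 0, "dy": 0, "dz": 0, "ax": 0, "ay": 0, "az": 0}, {"dx": 0, "dy": 0, "dz": 0, "ax": 0, "ay": 0, "az": 0}, {"dx": 0, "dy": 0, "dz": 0, "ax": 0, "ay": 0, "az": 0}, {"dx": 0, "dy": 0, "dz": 0, "ax": 0, "ay": 0, "az": 0}]'

```text
time_s: 5.62
ee_pos: [0.5578, -0.2343, 0.0812]
eef_rot: [3.14, 0.0, 0.334]
force: [0.4, 0.6, 0.3]
grip_width: 0.0005
```

Request:
play_rows --commands '[{"dx": 0, "dy": 0, "dz": -0.015, "ax": 0, "ay": 0, "az": 0}, {"dx": 0, "dy": 0, "dz": -0.03, "ax": 0, "ay": 0, "az": 0}, {"dx": 0, "dy": 0, "dz": -0.03, "ax": 0, "ay": 0, "az": 0}, {"dx": 0, "dy": 0, "dz": -0.03, "ax": 0, "ay": 0, "az": 0}, {"dx": 0, "dy": 0, "dz": -0.02, "ax": 0, "ay": 0, "az": 0}]'

```text
time_s: 6.03
ee_pos: [0.5556, -0.233, 0.2053]
eef_rot: [-3.136, 0.008, 0.334]
force: [0.0, 0.3, -0.3]
grip_width: 0.0006
```

Request:
play_rows --commands '[{"dx": 0.005, "dy": -0.01, "dz": 0, "ax": 0, "ay": 0, "az": 0}, {"dx": 0.009, "dy": -0.0195, "dz": 0, "ax": 0, "ay": 0, "az": 0}, {"dx": 0.009, "dy": -0.0195, "dz": 0, "ax": 0, "ay": 0, "az": 0}, {"dx": 0.009, "dy": -0.0195, "dz": 0, "ax": 0, "ay": 0, "az": 0}, {"dx": 0.009, "dy": -0.0195, "dz": 0, "ax": 0, "ay": 0, "az": 0}]'

```text
time_s: 6.45
ee_pos: [0.5663, -0.1354, 0.2084]
eef_rot: [-3.141, 0.003, 0.329]
force: [0.3, 0.6, -0.3]
grip_width: 0.0005
```

Request:
play_rows --commands '[{"dx": 0.009, "dy": -0.0195, "dz": 0, "ax": 0, "ay": 0, "az": 0}, {"dx": 0.009, "dy": -0.0195, "dz": 0, "ax": 0, "ay": 0, "az": 0}, {"dx": 0.009, "dy": -0.0195, "dz": 0, "ax": 0, "ay": 0, "az": 0}, {"dx": 0.009, "dy": -0.0195, "dz": 0, "ax": 0, "ay": 0, "az": 0}, {"dx": 0.009, "dy": -0.0195, "dz": 0, "ax": 0, "ay": 0, "az": 0}]'

```text
time_s: 6.87
ee_pos: [0.5757, -0.0205, 0.2033]
eef_rot: [-3.138, 0.008, 0.329]
force: [0.5, -0.3, 0.4]
grip_width: 0.0003
```

Request:
play_rows --commands '[{"dx": 0.009, "dy": -0.0195, "dz": 0, "ax": 0, "ay": 0.2, "az": 0}, {"dx": 0.009, "dy": -0.0195, "dz": 0, "ax": 0, "ay": 0.2, "az": 0}, {"dx": 0.009, "dy": -0.018, "dz": 0, "ax": 0, "ay": 0, "az": 0}, {"dx": 0.005, "dy": -0.01, "dz": 0, "ax": 0, "ay": 0, "az": 0}, {"dx": 0, "dy": 0, "dz": 0, "ax": 0, "ay": 0, "az": 0}]'

```text
time_s: 7.28
ee_pos: [0.5823, 0.0628, 0.1984]
eef_rot: [-3.136, 0.005, 0.334]
force: [-0.3, -0.3, 0.4]
grip_width: 0.0003
```

Request:
play_rows --commands '[{"dx": 0, "dy": 0, "dz": 0, "ax": 0, "ay": 0, "az": 0}, {"dx": 0, "dy": 0, "dz": 0, "ax": 0, "ay": 0, "az": 0}, {"dx": 0, "dy": 0, "dz": 0, "ax": 0, "ay": 0, "az": 0}, {"dx": 0, "dy": 0, "dz": 0, "ax": 0, "ay": 0, "az": 0}, {"dx": 0, "dy": 0, "dz": 0, "ax": 0, "ay": 0, "az": 0}]'

```text
time_s: 7.7
ee_pos: [0.5817, 0.0602, 0.1971]
eef_rot: [-3.136, 0.007, 0.332]
force: [-0.5, 0.2, 0.9]
grip_width: 0.0005
```

Request:
play_rows --commands '[{"dx": 0.006, "dy": -0.0014, "dz": 0, "ax": -0.3, "ay": 0.4, "az": 0}, {"dx": 0, "dy": 0, "dz": 0, "ax": 0, "ay": 0, "az": 0}, {"dx": 0, "dy": 0, "dz": 0.01, "ax": 0, "ay": 0, "az": 0}, {"dx": 0, "dy": 0, "dz": 0.015, "ax": 0, "ay": 0, "az": 0}, {"dx": 0, "dy": 0, "dz": 0.015, "ax": 0, "ay": 0, "az": 0}]'

```text
time_s: 8.12
ee_pos: [0.5891, 0.0624, 0.158]
eef_rot: [3.14, -0.007, 0.33]
force: [0.5, 0.4, -0.6]
grip_width: 0.0006
```

Request:
play_rows --commands '[{"dx": 0, "dy": 0, "dz": 0.015, "ax": 0, "ay": 0, "az": 0}, {"dx": 0, "dy": 0, "dz": 0.015, "ax": 0, "ay": 0, "az": 0}, {"dx": 0, "dy": 0, "dz": 0.01, "ax": 0, "ay": 0, "az": 0}, {"dx": 0, "dy": 0, "dz": 0.005, "ax": 0, "ay": 0, "az": 0}, {"dx": 0, "dy": 0, "dz": 0, "ax": 0, "ay": 0, "az": 0}]'

```text
time_s: 8.53
ee_pos: [0.5875, 0.0623, 0.1049]
eef_rot: [3.141, -0.001, 0.33]
force: [0.5, 0.5, -0.5]
grip_width: 0.0007
```

Request:
play_rows --commands '[{"dx": 0, "dy": -0.001, "dz": 0.01, "ax": 0, "ay": 0, "az": 0}, {"dx": 0, "dy": 0, "dz": 0.012, "ax": 0, "ay": 0, "az": 0}, {"dx": 0, "dy": 0, "dz": 0.009, "ax": 0, "ay": 0, "az": 0}, {"dx": 0, "dy": 0, "dz": 0.004, "ax": 0, "ay": 0, "az": 0}, {"dx": 0, "dy": 0, "dz": 0, "ax": 0, "ay": 0, "az": 0}]'

```text
time_s: 8.95
ee_pos: [0.5878, 0.0634, 0.0674]
eef_rot: [3.141, -0.003, 0.33]
force: [0.4, -0.1, 0.9]
grip_width: 0.0004
```

Request:
play_rows --commands '[{"dx": 0, "dy": 0, "dz": 0, "ax": 0, "ay": 0, "az": 0}, {"dx": 0, "dy": 0, "dz": 0, "ax": 0, "ay": 0, "az": 0}, {"dx": 0, "dy": 0, "dz": 0, "ax": 0, "ay": 0, "az": 0}, {"dx": 0, "dy": 0, "dz": 0, "ax": 0, "ay": 0, "az": 0}, {"dx": 0, "dy": 0, "dz": 0, "ax": 0, "ay": 0, "az": 0}]'

```text
time_s: 9.37
ee_pos: [0.5885, 0.0634, 0.0685]
eef_rot: [3.14, -0.005, 0.33]
force: [-0.4, 0.7, 0.2]
grip_width: 0.0006
```

Run:
```python
from h import *
o=ctrl.get_obs();print(o["time_s"],o["ee_pos"],o["eef_rot"])
tip=o["ee_pos"]-[0,0,.008];print("tip px side",proj("side",tip))
t=viewer.camera("top");s=viewer.camera("side")
f=lambda I,x,y:cv2.resize(I[y-60:y+60,x-60:x+60],(390,390),interpolation=cv2.INTER_CUBIC)
cv2.imwrite("pics/p2.png",np.hstack([f(s,314,270),f(s,286,195)])[...,::-1])
```

```text
9.3667 [0.58846688 0.06340569 0.06851076] [ 3.14042637 -0.0048373   0.32987668]
tip px side [286.68972438 188.48309573]
```

View pics/p2.png

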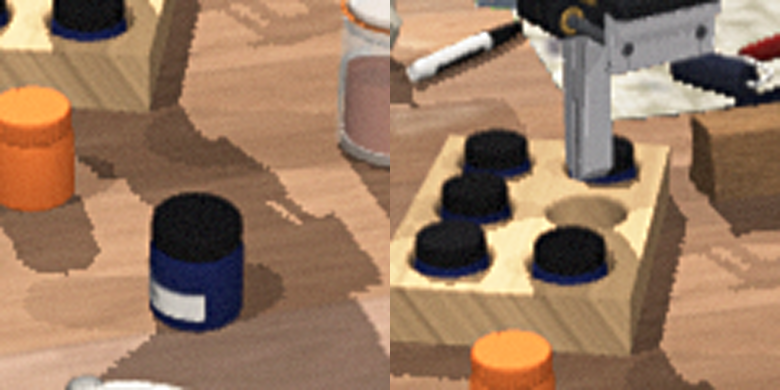

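The stray pot is unmoved and the fingertips are over the empty hole: tip at about (590,175), hole centre at (586,214), roughly 24 mm above. I make one small trim, then hold.

Request:
play_rows --commands '[{"dx": -0.0015, "dy": 0, "dz": 0.003, "ax": 0, "ay": -0.2, "az": 0}, {"dx": 0, "dy": 0, "dz": 0, "ax": 0, "ay": 0, "az": 0}, {"dx": 0, "dy": 0, "dz": 0, "ax": 0, "ay": 0, "az": 0}, {"dx": 0, "dy": 0, "dz": 0, "ax": 0, "ay": 0, "az": 0}, {"dx": 0, "dy": 0, "dz": 0, "ax": 0, "ay": 0, "az": 0}]'

```text
time_s: 9.88
ee_pos: [0.5869, 0.0628, 0.0653]
eef_rot: [3.14, -0.001, 0.33]
force: [-0.2, 0.8, -0.0]
grip_width: 0.0005
```

Request:
play_rows --commands '[{"dx": 0, "dy": 0, "dz": 0, "ax": 0, "ay": 0, "az": 0}, {"dx": 0, "dy": 0, "dz": 0, "ax": 0, "ay": 0, "az": 0}, {"dx": 0, "dy": 0, "dz": 0, "ax": 0, "ay": 0, "az": 0}, {"dx": 0, "dy": 0, "dz": 0, "ax": 0, "ay": 0, "az": 0}, {"dx": 0, "dy": 0, "dz": 0, "ax": 0, "ay": 0, "az": 0}]'

```text
time_s: 10.3
ee_pos: [0.5869, 0.0629, 0.0654]
eef_rot: [3.14, -0.001, 0.33]
force: [1.3, 0.4, -0.3]
grip_width: 0.0003
```

Request:
play_rows --commands '[{"dx": 0, "dy": 0, "dz": 0, "ax": 0, "ay": 0, "az": 0}, {"dx": 0, "dy": 0, "dz": 0, "ax": 0, "ay": 0, "az": 0}, {"dx": 0, "dy": 0, "dz": 0, "ax": 0, "ay": 0, "az": 0}, {"dx": 0, "dy": 0, "dz": 0, "ax": 0, "ay": 0, "az": 0}, {"dx": 0, "dy": 0, "dz": 0, "ax": 0, "ay": 0, "az": 0}]'

```text
time_s: 10.72
ee_pos: [0.587, 0.0628, 0.0654]
eef_rot: [3.14, -0.001, 0.33]
force: [-0.0, 0.2, 0.2]
grip_width: 0.0002
```

Request:
play_rows --commands '[{"dx": 0, "dy": 0, "dz": 0, "ax": 0, "ay": 0, "az": 0}, {"dx": 0, "dy": 0, "dz": 0, "ax": 0, "ay": 0, "az": 0}, {"dx": 0, "dy": 0, "dz": 0, "ax": 0, "ay": 0, "az": 0}, {"dx": 0, "dy": 0, "dz": 0, "ax": 0, "ay": 0, "az": 0}, {"dx": 0, "dy": 0, "dz": 0, "ax": 0, "ay": 0, "az": 0}]'

```text
time_s: 11.13
ee_pos: [0.587, 0.0629, 0.0654]
eef_rot: [3.14, -0.001, 0.33]
force: [1.0, -0.3, -0.3]
grip_width: 0.0005
```

Request:
play_rows --commands '[{"dx": 0, "dy": 0, "dz": 0, "ax": 0, "ay": 0, "az": 0}, {"dx": 0, "dy": 0, "dz": 0, "ax": 0, "ay": 0, "az": 0}, {"dx": 0, "dy": 0, "dz": 0, "ax": 0, "ay": 0, "az": 0}, {"dx": 0, "dy": 0, "dz": 0, "ax": 0, "ay": 0, "az": 0}, {"dx": 0, "dy": 0, "dz": 0, "ax": 0, "ay": 0, "az": 0}]'

```text
time_s: 11.55
ee_pos: [0.587, 0.0628, 0.0654]
eef_rot: [3.14, -0.001, 0.33]
force: [0.1, 0.6, 1.4]
grip_width: 0.0008
```

Request:
play_rows --commands '[{"dx": 0, "dy": 0, "dz": 0, "ax": 0, "ay": 0, "az": 0}, {"dx": 0, "dy": 0, "dz": 0, "ax": 0, "ay": 0, "az": 0}, {"dx": 0, "dy": 0, "dz": 0, "ax": 0, "ay": 0, "az": 0}, {"dx": 0, "dy": 0, "dz": 0, "ax": 0, "ay": 0, "az": 0}, {"dx": 0, "dy": 0, "dz": 0, "ax": 0, "ay": 0, "az": 0}]'

```text
time_s: 11.97
ee_pos: [0.587, 0.0629, 0.0654]
eef_rot: [3.14, -0.001, 0.33]
force: [-0.1, -0.5, -0.1]
grip_width: 0.0007
```

```bash
python3 -c "
from station import workorder;print(workorder.hand_in())"
```

```text
the job is handed in; nothing more can be done
None
```

The pointing job is done and handed in at about 12 s of the 35 s allowed; the hand-in gives no verdict.

- **Stray pot:** With the fingers closed, the arm pointed down at the lid of the lone black-lidded pot. The fingertips stood about 22 mm above it and were centred to about 1 mm of the position I measured. It held still there for about 2.6 s.
- **Crossing:** The hand rose and crossed to the rack with the fingertips at least 0.19 m above the table, about 0.14 m clear of the rack's lids.
- **Empty hole:** It pointed down at the rack's empty hole with the fingertips about 21 mm above its mouth. It held there for 2 s, and it was still pointing there at the hand-in.

**Last checks:**
- The pose was steady and the force readings were noise only, at most about 1.5 N.
- The stray pot and the five rack pots looked unmoved in the last side picture. I took that picture before the final 3 mm trim and took none after it.
- My estimates of the hole centre disagreed by up to 3.5 mm between the two cameras and the fit to the rack lids, so I aimed at the middle of them.
- The top camera could not check centring because the arm blocked its view.

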